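# Fit the sifter top on a sugar shaker and take off its dust cap

## Task

Get the steel sugar shaker ready for dusting: its washed two-part top, a blue dust cap with the white sifter locked inside, stands on the red mat; pick it up by the cap's bar grip and lower it onto the pot so that the sifter drops fully home with its two keys in the notches of the collar. Then, with the top sitting there, turn the cap anticlockwise (seen from above) to its stop to unlock it, and lift the cap alone, leaving the sifter seated and undisturbed and the pot standing where it was. Finish holding the cap upright in the gripper about 10 cm clear above the sifter; do not put it down, never touch the sifter with the fingers, and leave the things round about alone.

Things in the scene. Friction and masses are not known exactly. Their poses are not given: they have to be found in the camera images.
- pot: Loose round open pot, about 0.5 kg: steel body 81 mm across with a blue collar 84 mm across, 85 mm high in all. Origin at the centre of its underside, z up. Mouth round, 62 mm across, 15 mm deep collar. Two notches through the collar's wall lie on its +x and -x axis, 6.5 mm deep from the top, 12 mm wide, flared at the top. The same after half a turn.
- pot_mouth (a point): Centre of the pot's mouth, level with the top of the collar, 85 mm above the pot's underside.
- sifter: White sifter (inner lid) with a holed steel disc on top, at first mostly hidden in the cap; loose, 60 g, 27.5 mm high. Origin at the centre of the underside of its plug, z up. Plug 57 mm across, 12 mm high, lower edge bevelled; above it a flange 68 mm across that rests on the collar: fully home, its origin is 73 mm above the pot's underside (12 mm below the mouth).
- sifter_key (a point): Outer end of the sifter's key on its +x side, 40 mm from the axis, 10 mm above its origin; a like key is on -x. The keys (9 mm wide, 6 to 14.5 mm above the origin) stick out past the cap's skirt. They must enter the pot's notches, with 2 mm play each side (0.06 rad): sifter x along pot x, either way round. There they keep the sifter from turning.
- cap: Blue dust cap (outer lid), loose, 70 g, 72 mm across. Origin at the centre of the lower rim of its skirt, z up; skirt and top 16.5 mm high. Resting on the sifter its origin is 15.5 mm above the sifter's. When the cap is carried, the sifter hangs from it, 2 mm lower and with 1.5 mm play sideways, its two lugs caught on two lips inside the cap.
- cap_lock (a point): Centre of the cap's lips, 2 mm above the cap's origin; axes as the cap's. Turn of cap on sifter = cap yaw minus sifter yaw (modulo half a turn), anticlockwise from above positive: 0 to 0.1 rad at first, locked; free from 0.75 rad; stop at about 1.15 rad. It turns almost without force. Below 0.75 rad a lifted cap takes the sifter along.
- cap_grip (a point): Point on the axis of the cap inside its bar grip, 30.5 mm above the cap's origin: where to grip, fingers pointing down. The bar is 50 mm long (cap's x), 14 mm thick (cap's y, grip across this) and stands from 16.5 to 42 mm above the cap's origin.
- drying_mat: Red silicone mat, a disc 230 mm across and 6 mm thick, fixed to the table; the top stands near its middle at first. Origin at the centre of its underside.
- shaker_tin_2: Bystander: steel sugar shaker with its own holed lid, 64 mm across, 73 mm high; origin at the centre of its underside. Leave alone.
- green_sprinkles: Bystander: clear jar of pale green sprinkles with a black lid, 49 mm across, 75 mm high; origin at the centre of its underside. Leave alone.
- green_bottle: Bystander: small green dropper bottle with a white cap, 31 mm across, 76 mm high; origin at the centre of its underside. Leave alone.
Things that resemble listed ones, but are neither listed nor needed, are in the scene too. Leave any orange or yellow look-alike of the cap alone.

How it is judged (in metres and radians):
On the way, in this order (a step that is already met when the one before it is completed fails the run):
1. the whole top sits on the pot: sifter fully home with its keys in the notches, cap still on and locked (horizontal distance between sifter and pot_mouth below 0.004 m and z of sifter in the frame of pot between 0.07 and 0.0755 m and angle between the z axis of sifter and the z axis of pot, either way round below 0.06 rad and angle between the x axis of sifter and the x axis of pot, either way round below 0.12 rad and distance of pot from where it was at the start of the episode below 0.03 m and angle between pot's own z axis and vertical below 0.06 rad and distance between cap and sifter below 0.021 m and angle between the x axis of cap and the x axis of sifter, either way round below 0.4 rad), for 0.2 s.
2. the cap is turned free on the seated sifter (horizontal distance between sifter and pot_mouth below 0.004 m and z of sifter in the frame of pot between 0.07 and 0.0755 m and angle between the z axis of sifter and the z axis of pot, either way round below 0.06 rad and angle between the x axis of sifter and the x axis of pot, either way round below 0.12 rad and distance of pot from where it was at the start of the episode below 0.03 m and angle between pot's own z axis and vertical below 0.06 rad and distance between cap and sifter below 0.024 m and angle between the x axis of cap and the x axis of sifter, either way round above 0.72 rad), for 0.1 s.
At the end, for the whole second after the job is handed in: The sifter is home in the upright pot (4 mm off-centre at most, 2.5 mm in height, level, keys in the notches), the pot within 30 mm of its start, and the gripper holds the cap still, within 20 degrees of upright, 60 mm or more above its place on the sifter and touching neither sifter nor pot (horizontal distance between sifter and pot_mouth below 0.004 m and z of sifter in the frame of pot between 0.07 and 0.0755 m and angle between the z axis of sifter and the z axis of pot, either way round below 0.06 rad and angle between the x axis of sifter and the x axis of pot, either way round below 0.12 rad and distance of pot from where it was at the start of the episode below 0.03 m and angle between pot's own z axis and vertical below 0.06 rad and z of cap in the frame of pot above 0.1485 m and angle between cap's own z axis and vertical below 0.35 rad and contact force between the fingers and cap above 1 N and contact force between each of cap, the fingers and sifter below 0.1 N and contact force between each of cap, the arm and pot below 0.1 N and linear speed of cap below 0.03 m/s and linear speed of sifter below 0.02 m/s and height (world z) of pot below 0.005 m); the arm keeps its last pose, push and grip.
It fails at once if the cap comes off while the sifter is not home in the pot, or the sifter is disturbed once the cap is off (distance between cap and sifter above 0.03 m and not (horizontal distance between sifter and pot_mouth below 0.004 m and z of sifter in the frame of pot between 0.07 and 0.0755 m and angle between the z axis of sifter and the z axis of pot, either way round below 0.06 rad and angle between the x axis of sifter and the x axis of pot, either way round below 0.12 rad)).
It fails at once if the fingers touch the sifter (contact force between the fingers and sifter above 0.5 N).
It fails at once if the pot is pushed about or tipped (distance of pot from where it was at the start of the episode above 0.04 m or angle between pot's own z axis and vertical above 0.3 rad).
It fails at once if a bystander is disturbed (distance of any of shaker_tin_2, green_sprinkles, green_bottle from where it was at the start of the episode above 0.02 m or angle between any of shaker_tin_2, green_sprinkles, green_bottle's own z axis and vertical above 0.3 rad).
It also fails if it takes over 45 s, if anything falls off the work surface, if the arm or the gripper's body presses on something with over 40 N, if the wrist force passes 120 N, or if a joint passes its speed limit or range.

## Robot

A 7-joint arm with a two-finger parallel gripper is mounted at the origin on a cart in front of the work surface, level with it; the furniture and walls round the work are solid. World frame = base frame: x ahead of the robot, y to its left, z up, the work surface at z = 0. Lengths are in m, angles in degrees, forces in N, time in s.
With the tool pointing down it reaches from about 0.35 to 0.9 m from the base axis. Payload 19.9 kg.
Tool frame: the origin (TCP) lies at the very end of the fingers, on their centre line; the grasp point (between the pads) lies behind it (pinch_z is the z of the grasp point in the tool frame, in m); z points along the fingers, y is the line along which they close (so a half turn about z gives the same grasp; the last joint's range is limited). The gripper opens to 85 mm and grips with 20 to 120 N. Pads are 22 mm wide; open, the fingers measure 114 mm over their backs; the gripper's body (76 mm by 85 mm) begins 54 mm behind the grasp point. The pads swing forward as they close: fully open they stand 13 mm farther back than shut.
Start: joints at [69.528, 23.915, -0.59, 92.452, 0.269, 63.638, -3.037], TCP at [0.194, -0.594, 0.231] pointing down, gripper open.
Joint ranges: [-161.28, 161.28], [-22.2, 115.67], [-73.04, 71.86], [3.21, 147.25], [-68.34, 248.33], [10.77, 114.83], [-161.83, 161.83]. Speed limits (degrees/s): [108.29, 108.29, 136.94, 136.94, 172.46, 172.46, 172.46].

## Interface

Orientations are given as a 3x3 rotation matrix whose columns are the frame's x, y, z axes.
In Python, from plant import * gives the robot as it stands.
- The arm moves only by the tool servo_tool, never from a script. Its arguments are lists of equal length, an entry for each row: "linear": the shift along the world's x, y, z in cm, a list of three; "angular": the turn, a rotation vector about the world's x, y, z in degrees, a list of three; "hand": the finger opening in cm, from 0 to 8.54. A call has 1 to 12 rows; each row shifts and turns the commanded pose from where the row before left it; what a row does not reach is not made up. A row lasts 1/12 s, in which the tool goes at most 41.7 mm and 7.16 degrees, less where a joint would pass 70% of its speed; a pose out of reach is approached as far as the arm can. A call is refused whole if a number of a shift passes 4.17 or a number of a turn 7.16, either way. A call with a gripper value outside its range is refused whole. The fingers move at their own pace and stop on an object; "squeeze" is the grip in N (left out, the last holds). Time passes only in rows, so rows that do not move let the fingers close. It gives the time, the measured TCP pose, the force, the opening and the grip force at its end, in the units of the state.
- observe(): the state, without advancing time (a new reading comes with each control period).
- capture(name): name is "side" or "top"; returns the picture (420x560x3 uint8, red, green, blue); there is no depth.
- camera_info(name): a dict with "fx", "fy", "cx", "cy" (pixels), "camera_from_world" (4x4, takes a point from world to camera coordinates). Camera axes: x right, y down, z forward; pixel columns grow to the right and rows downward; lengths in m; the calibration is good to about 2 mm. A picture is of the moment at which its call begins. camera_info takes no time and is no camera call.
- sign_off(): hands the job in; it is judged then, once.
Trained networks look in the newest picture that a camera, given by its name, has taken for a name from the list of things; names that differ only in an ending like _2 or _b are one class to them, and where a whole thing is asked for, a point or a joint stands for the part that bears it (a point fixed in the world has none). Each returns a list of dicts, best first, with "p" (0 to 1); they miss things now and then, are a little off and sometimes report something else, mostly with a low value. They report only what shows in the picture. A call takes as long as a camera call. They do not tell look-alikes from the thing itself.
- find_in(thing, camera): "extent" ([centre column, centre row, width, height] in pixels, round what is visible of it).
- trace(thing, camera): "pixels" (420x560 bool, what is visible of it) and "extent" ([centre column, centre row, width, height] in pixels, round what is visible of it).
The state is a dict: "clock": time; "q": joint angles; "qvel": joint speeds; "joint_efforts": joint torques, N m; "eef_pos": TCP position; "eef_rot": TCP orientation; "contact_force": force on the tool from outside, world axes, zero at the start; "moment": the same for the moment, N m; "grip_width": finger opening in m; "grasp_force": force on a finger pad.
Only numpy, scipy, OpenCV 4.12 (cv2) and the standard library are available. Lean on these libraries where they do the work, as an engineer would, in place of code of your own. Each camera call takes 0.05 s, during which the arm holds its last target. There are 200 camera calls.

## Working session

There is one attempt and no reset: what is moved stays moved. The work goes in short steps, Python scripts to look and compute and a tool call to move; the robot and the scene stay as the last step left them, time stands still between calls to the robot, and variables do not carry over. Pictures are saved under pics/ and viewed, at most 10 in all, crops included, and the job is handed in when it is done.

Besides the shell and the picture viewer there is one more tool, called after "Emit:" by a JSON object that holds its "op" and its "data". servo_tool: Moves the arm, as the interface text tells. Its arguments: {"type":"object","properties":{"linear":{"type":"array"},"angular":{"type":"array"},"hand":{"type":"array"},"squeeze":{"type":"number"}},"required":["linear","angular","hand"]}

```bash
ls; mkdir -p pics; python3 - <<'E'
from plant import *
import cv2,numpy as np
for n in("side","top"):
    im=capture(n); cv2.imwrite(f"pics/{n}0.png",im[:,:,::-1])
    ci=camera_info(n); print(n,{k:np.round(v,4).tolist() for k,v in ci.items()})
    for t in("cap","sifter","pot","drying_mat"):
        for d in find_in(t,n)[:3]: print(t,np.round(d["extent"],1),round(d["p"],2))
s=observe(); print({k:np.round(v,4).tolist() if not isinstance(v,str) else v for k,v in s.items()})
try: print(pinch_z)
except Exception as e: print(e)
E
```

```text
pics
side {'fx': 508.8364, 'fy': 508.8364, 'cx': 274.044, 'cy': 211.0617, 'camera_from_world': [[0.9986, -0.0485, 0.021, -0.5187], [-0.0028, -0.4464, -0.8948, 0.1949], [0.0528, 0.8935, -0.4459, 0.7779], [0.0, 0.0, 0.0, 1.0]]}
cap [253.1 254.4  37.6  29.9] 0.81
cap [316.6 206.1  30.6  26.8] 0.79
cap [251.3 312.6  44.1  38.1] 0.66
pot [253.2 207.2  36.8  49.7] 0.82
drying_mat [256.8 340.6 149.1 104.1] 0.6
top {'fx': 402.6996, 'fy': 402.6996, 'cx': 281.1275, 'cy': 216.8646, 'camera_from_world': [[-0.0204, -0.9996, -0.0195, 0.2878], [-0.993, 0.0225, -0.1164, 0.5349], [0.1168, 0.0169, -0.993, 0.9899], [0.0, 0.0, 0.0, 1.0]]}
cap [283.2 287.7  26.5  32.2] 0.88
cap [226.9 183.2  25.6  30.8] 0.84
cap [301.1 236.5  24.3  33. ] 0.8
pot [243.1 233.9  32.9  35.2] 0.67
drying_mat [393.8 237.8  92.3  93.7] 0.96
{'clock': 0.5, 'q': [69.5272, 23.9169, -0.5879, 92.4545, 0.2686, 63.6401, -3.037], 'qvel': [-0.0349, -0.0527, -0.0019, -0.0264, -0.082, 0.09, -0.0221], 'joint_efforts': [-0.0002, -86.3657, 0.6776, -43.4967, 0.0191, 0.0024, 0.0001], 'eef_pos': [0.1941, -0.5941, 0.2312], 'eef_rot': [[0.9506, 0.3106, -0.0001], [0.3106, -0.9506, 0.0001], [-0.0, -0.0002, -1.0]], 'contact_force': [-0.0509, 0.2636, 0.0504], 'moment': [0.0028, -0.0589, 0.0017], 'grasp_force': 0.0, 'grip_width': 0.0853}
-0.0187
```

View pics/side0.png

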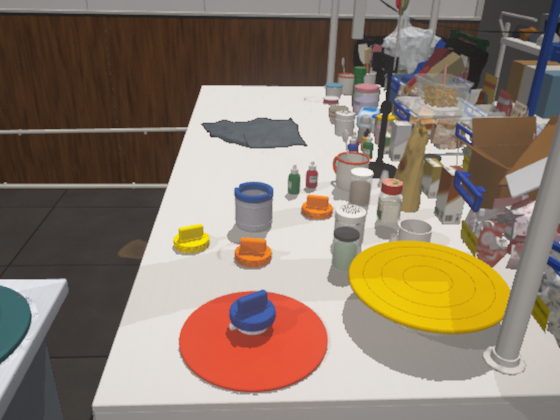

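View pics/top0.png

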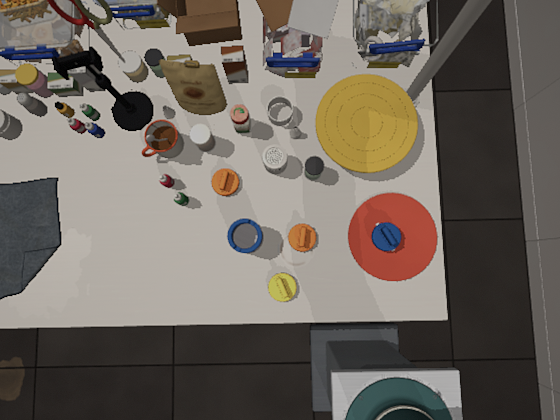

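The side picture shows the blue top on the red mat at about (252,313) and the pot at (254,207). In the top picture the cap is at (387,237) and the pot's collar at (245,236). Next I'll make enlarged crops of both.

```bash
cat > h.py <<'E'
from plant import *
import cv2,numpy as np
def blue(im):
    h=cv2.cvtColor(im,cv2.COLOR_RGB2HSV)
    return ((h[...,0]>100)&(h[...,0]<130)&(h[...,1]>110)&(h[...,2]>40)).astype(np.uint8)
def proj(n,P):
    c=camera_info(n);T=np.array(c["camera_from_world"]);p=np.atleast_2d(P)@T[:3,:3].T+T[:3,3]
    return np.c_[c["fx"]*p[:,0]/p[:,2]+c["cx"],c["fy"]*p[:,1]/p[:,2]+c["cy"]]
def unproj(n,uv,z):
    c=camera_info(n);T=np.array(c["camera_from_world"]);uv=np.atleast_2d(uv).astype(float)
    d=np.c_[(uv[:,0]-c["cx"])/c["fx"],(uv[:,1]-c["cy"])/c["fy"],np.ones(len(uv))]@T[:3,:3]
    o=-T[:3,:3].T@T[:3,3]
    return o+d*((z-o[2])/d[:,2])[:,None]
E
python3 - <<'E'
from h import *
S={"top":[(362,212,50,50),(220,211,50,50)],"side":[(220,285,65,65),(222,176,65,65)]}
rows=[]
for n in("top","side"):
    im=cv2.imread(f"pics/{n}0.png"); r=[]
    for(x,y,w,h) in S[n]:
        r.append(cv2.resize(im[y:y+h,x:x+w],(400,300 if 0 else 300),interpolation=cv2.INTER_CUBIC) if 0 else cv2.resize(im[y:y+h,x:x+w],(300,300),interpolation=cv2.INTER_CUBIC))
        m=blue(im[y:y+h,x:x+w,::-1].copy()); c,_=cv2.findContours(m,0,cv2.CHAIN_APPROX_NONE); c=max(c,key=cv2.contourArea)
        e=cv2.fitEllipse(c); e=((e[0][0]+x,e[0][1]+y),e[1],e[2]); print(n,e)
        for z in(.085,.04,.06): print(z,unproj(n,e[0],z).round(4))
    rows.append(np.hstack(r))
cv2.imwrite("pics/c1.png",np.vstack(rows))
print(unproj("top",[393.8,237.8],.006))
E
```

```text
top ((385.9251289367676, 236.3145809173584), (27.173486709594727, 28.167770385742188), 105.81865692138672)
0.085 [[0.4825 0.0259 0.085 ]]
0.04 [[0.4853 0.0151 0.04  ]]
0.06 [[0.4841 0.0199 0.06  ]]
top ((244.41932678222656, 235.44476127624512), (32.970882415771484, 33.3431510925293), 122.05403900146484)
0.085 [[0.4919 0.3646 0.085 ]]
0.04 [[0.4952 0.3695 0.04  ]]
0.06 [[0.4938 0.3673 0.06  ]]
side ((252.25449752807617, 309.30666732788086), (30.619367599487305, 41.016883850097656), 72.88076782226562)
0.085 [[ 0.4843 -0.049   0.085 ]]
0.04 [[0.485  0.0098 0.04  ]]
0.06 [[ 0.4847 -0.0164  0.06  ]]
side ((252.94359397888184, 190.69497394561768), (17.14003562927246, 37.499916076660156), 85.57157135009766)
0.085 [[0.4899 0.3607 0.085 ]]
0.04 [[0.4912 0.4607 0.04  ]]
0.06 [[0.4906 0.4163 0.06  ]]
[[ 0.48320898 -0.01318658  0.006     ]]
```

View pics/c1.png

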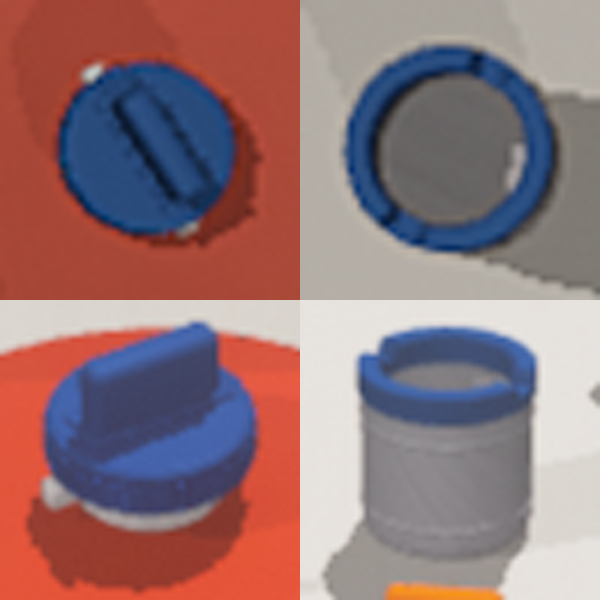

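```bash
cat > fit.py <<'E'
from h import *
from scipy.optimize import minimize
K=4
def circ(r,z,n=72):
    a=np.linspace(0,2*np.pi,n,endpoint=False); return np.c_[r*np.cos(a),r*np.sin(a),0*a+z]
def rot(P,yaw,o):
    c,s=np.cos(yaw),np.sin(yaw); return P@np.array([[c,s,0],[-s,c,0],[0,0,1]])+o
CAP=[np.r_[circ(.036,0),circ(.036,.0165)],np.array([[x,y,z] for x in(-.025,.025) for y in(-.007,.007) for z in(.0165,.042)])]
POT=[np.r_[circ(.042,.070),circ(.042,.085)]]
HOLE=circ(.031,.085)
def mask(n,parts,yaw,o,box,hole=None):
    x,y,w,h=box; m=np.zeros((h*K,w*K),np.uint8)
    for i,P in enumerate(parts+([hole] if hole is not None else [])):
        p=(proj(n,rot(P,yaw,o))-[x-.5,y-.5])*K
        cv2.fillConvexPoly(m,cv2.convexHull((p*16).astype(np.int32)),0 if i==len(parts) else 1,shift=4)
    return cv2.resize(m.astype(np.float32),(w,h),interpolation=cv2.INTER_AREA)
def fit(n,im,parts,x0,z,box,hole=None,yaw=True):
    x,y,w,h=box; B=blue(im)[y:y+h,x:x+w].astype(np.float32)
    if hole is not None: B=B
    f=lambda v:float(((mask(n,parts,v[2]*.1 if yaw else 0,np.array([v[0]/100,v[1]/100,z]),box,hole)-B)**2).sum())
    v0=np.array([x0[0]*100,x0[1]*100,x0[2]*10])
    if not yaw: v0=v0[:2]
    N=len(v0); best=minimize(f,v0,method="Nelder-Mead",options=dict(initial_simplex=np.vstack([v0]+[v0+np.eye(N)[i]*[.5,.5,2][i] for i in range(N)]),xatol=1e-3,fatol=1e-2))
    return best.x,best.fun,B.sum()
E
python3 - <<'E'
from fit import *
I={n:cv2.imread(f"pics/{n}0.png")[:,:,::-1].copy() for n in("top","side")}
k=unproj("top",[[377.5,224.2],[393.3,250.3]],.016); d=k[1]-k[0]; y0=np.arctan2(d[1],d[0]); print("keys",k.round(4),np.degrees(y0))
nt=unproj("top",[[249.2,221.8],[235.3,247.7]],.085); d=nt[1]-nt[0]; print("notch",nt.round(4),np.degrees(np.arctan2(d[1],d[0])))
for n,b in(("top",(362,212,50,50)),("side",(220,285,65,65))):
    for s in(0,.3,-.3):
        v,f,a=fit(n,I[n],CAP,[.485,.013,y0+s],.0215,b); print("cap",n,v[:2].round(3),np.degrees(v[2]*.1).round(2),round(f,1),a)
P={}
for n,b in(("top",(220,211,50,50)),("side",(222,176,65,65))):
    v,f,a=fit(n,I[n],POT,[.491,.3635,0],0,b,HOLE if n=="top" else None,yaw=False); print("pot",n,v.round(3),round(f,1),a); P[n]=v/100
# notch angular profile
for n in I:
    g=I[n][...,2].astype(np.float32)
    a=np.radians(np.arange(0,360,3)); 
    acc=0
    for r in(.034,.0355,.037,.039):
        q=np.c_[P[n][0]+r*np.cos(a),P[n][1]+r*np.sin(a),0*a+.085]; p=proj(n,q).astype(np.float32)
        acc=acc+cv2.remap(g,p[None,:,0],p[None,:,1],cv2.INTER_LINEAR)[0]/4
    print(n,[(int(np.degrees(x)),int(v)) for x,v in zip(a,acc)])
E
```

```text
keys [[ 0.5185  0.0292  0.016 ]
 [ 0.4508 -0.0076  0.016 ]] -151.41962822724594
notch [[0.5247 0.3527 0.085 ]
 [0.463  0.3868 0.085 ]] 151.08688488758938
cap top [48.64   1.383] -142.15 42.2 640.0
cap top [48.627  1.335] -128.09 40.6 640.0
cap top [48.628  1.34 ] -159.13 41.1 640.0
cap side [48.426  3.261] -90.12 778.9 652.0
cap side [48.505  3.299] -89.96 778.9 652.0
cap side [48.396  2.599] -163.78 842.9 652.0
pot top [49.224 36.49 ] 62.6 388.0
pot side [49.101 37.871] 426.9 289.0
top [(0, 122), (3, 122), (6, 123), (9, 124), (12, 125), (14, 124), (18, 123), (21, 124), (24, 123), (27, 123), (29, 124), (33, 123), (36, 121), (39, 121), (42, 121), (45, 121), (48, 121), (51, 121), (54, 121), (57, 122), (59, 123), (63, 123), (66, 123), (69, 122), (72, 121), (75, 123), (78, 121), (81, 120), (84, 121), (87, 122), (90, 121), (93, 122), (96, 122), (99, 120), (102, 121), (105, 124), (108, 124), (111, 122), (114, 120), (117, 122), (119, 122), (123, 122), (126, 122), (129, 123), (132, 120), (135, 95), (138, 71), (141, 81), (144, 110), (147, 124), (150, 127), (153, 127), (156, 124), (159, 113), 
[... 1496 characters left out ...]
80), (186, 171), (189, 170), (192, 169), (195, 167), (198, 165), (201, 162), (204, 156), (207, 151), (210, 143), (213, 136), (216, 130), (219, 128), (222, 128), (225, 130), (228, 134), (230, 136), (234, 134), (237, 134), (239, 136), (243, 137), (246, 137), (248, 137), (252, 136), (255, 137), (258, 136), (261, 136), (264, 136), (267, 135), (270, 135), (273, 136), (276, 135), (279, 133), (282, 132), (285, 133), (288, 139), (291, 144), (294, 147), (297, 146), (300, 145), (303, 143), (306, 141), (309, 139), (312, 132), (315, 123), (318, 116), (321, 114), (324, 117), (327, 121), (330, 127), (333, 136), (336, 145), (339, 152), (342, 159), (345, 164), (348, 167), (351, 169), (354, 170), (357, 172)]
```

```bash
python3 - <<'E'
from fit import *
I={n:cv2.imread(f"pics/{n}0.png")[:,:,::-1].copy() for n in("top","side")}
out=[]
for n,b,pt,o in(("top",(362,212,50,50),CAP,[.485,.0135,.0215]),("side",(220,285,65,65),CAP,[.485,.0135,.0215]),("side",(222,176,65,65),POT,[.491,.364,0])):
    x,y,w,h=b;B=blue(I[n])[y:y+h,x:x+w];M=mask(n,pt,.5,np.array(o),b)
    v=np.dstack([B*255,M*255,B*0]).astype(np.uint8); out.append(np.hstack([cv2.resize(v,(260,260),interpolation=0),cv2.resize(np.ascontiguousarray(I[n][y:y+h,x:x+w,::-1]),(260,260))]))
    print(n,B.sum(),M.sum(),((B-M)**2).sum())
cv2.imwrite("pics/d.png",cv2.resize(np.vstack(out),(400,600)))
E
```

```text
top 640 697.6875 46.558594
side 652 1548.5 873.9922
side 289 759.1875 482.44922
```

View pics/d.png

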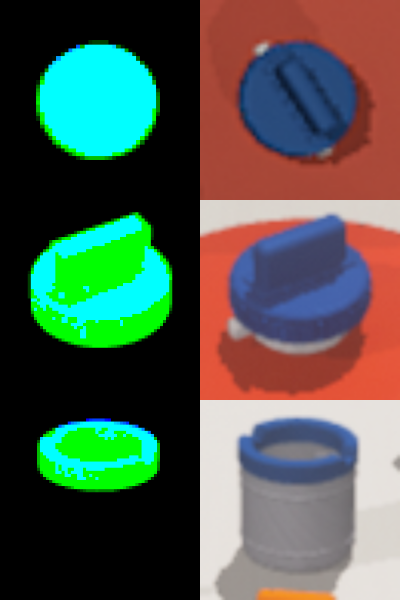

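The overlay shows that the geometry is right, but the blue threshold misses the shaded faces, so I'll loosen it.

```bash
cat >> h.py <<'E'
def blue(im):
    f=im.astype(float); return ((f[...,2]>1.35*f[...,0])&(f[...,2]>1.15*f[...,1])&(f[...,2]>35)).astype(np.uint8)
E
sed -i 's/if hole is not None: B=B/if hole is True:\n        c=np.argwhere(B>0)[:,::-1].astype(np.int32); B=cv2.fillConvexPoly(np.zeros_like(B),cv2.convexHull(c),1); hole=None/' fit.py
python3 - <<'E'
from fit import *
I={n:cv2.imread(f"pics/{n}0.png")[:,:,::-1].copy() for n in("top","side")}
for n,b in(("top",(362,212,50,50)),("side",(220,285,65,65))):
    v,f,a=fit(n,I[n],CAP,[.485,.013,.5],.0215,b); print("cap",n,v[:2].round(3),np.degrees(v[2]*.1).round(2),round(f,1),a)
for n,b in(("top",(220,211,50,50)),("side",(222,176,65,45))):
    v,f,a=fit(n,I[n],POT,[.491,.3635,0],0,b,True,yaw=False); print("pot",n,v.round(3),round(f,1),a)
# bar yaw in top: gradient-free: dark pixels; key pixels white
im=I["top"].astype(float); x,y,w,h=362,212,50,50
c=im[y:y+h,x:x+w]; W=(c[...,1]>1.0*c[...,0]*.75)&(c.min(2)>90)
n,l,s,ce=cv2.connectedComponentsWithStats(W.astype(np.uint8)); print(s[1:],ce[1:]+[x,y])
k=unproj("top",ce[1:]+[x,y],.0185); print(k.round(4))
E
```

```text
cap top [48.578  1.343] 30.86 38.7 643.0
cap side [48.472  1.674] 34.89 114.2 1388.0
pot top [49.252 36.554] 14.5 958.0
pot side [49.115 37.337] 38.3 686.0
[[14 11  3  3  8]
 [30 37  3  2  4]] [[376.875 223.875]
 [393.    249.5  ]]
[[ 0.5191  0.0313  0.0185]
 [ 0.4528 -0.0063  0.0185]]
```

Emit:
{"op": "servo_tool", "data": {"linear": [[0.5,1.1,0],[1.0,2.2,0],[1.0,2.2,0],[1.0,2.2,0],[1.0,2.2,0],[1.0,2.2,0],[1.0,2.2,0],[1.0,2.2,0],[1.0,2.2,0],[1.0,2.2,0],[1.0,2.2,0],[1.0,2.2,0]], "angular": [[0,0,4],[0,0,7],[0,0,7],[0,0,7],[0,0,7],[0,0,7],[0,0,7],[0,0,7],[0,0,7],[0,0,7],[0,0,7],[0,0,7]], "hand": [5,5,5,5,5,5,5,5,5,5,5,5], "squeeze": 50}}

```text
clock: 1.5
eef_pos: [0.3094, -0.34, 0.2314]
eef_rot: [[-0.164, 0.986, 0.0], [0.986, 0.164, -0.001], [-0.001, -0.0, -1.0]]
contact_force: [0.2, -0.6, 1.0]
grip_width: 0.0499
grasp_force: 0.0
```

Emit:
{"op": "servo_tool", "data": {"linear": [[1.0,2.1,0],[1.0,2.1,0],[1.0,2.1,0],[1.0,2.1,0],[1.0,2.1,0],[1.0,2.1,0],[1.0,2.1,0],[1.0,2.1,0],[1.0,2.1,0],[1.0,2.1,0],[1.0,2.1,0],[1.0,2.1,0]], "angular": [[0,0,7],[0,0,7],[0,0,7],[0,0,7],[0,0,7],[0,0,7],[0,0,7],[0,0,7],[0,0,7],[0,0,7],[0,0,7],[0,0,7]], "hand": [5,5,5,5,5,5,5,5,5,5,5,5]}}

```text
clock: 2.5
eef_pos: [0.4295, -0.088, 0.2315]
eef_rot: [[-0.998, -0.06, 0.001], [-0.06, 0.998, -0.001], [-0.0, -0.001, -1.0]]
contact_force: [0.7, 0.1, -1.1]
grip_width: 0.0501
grasp_force: 0.0
```

Emit:
{"op": "servo_tool", "data": {"linear": [[1.1,2.0,-1.5],[1.1,2.0,-1.5],[1.1,2.0,-1.5],[1.1,2.0,-1.5],[0.8,1.3,-1.5],[0.4,0.8,-1],[0,0,0],[0,0,0]], "angular": [[0,0,6],[0,0,6],[0,0,6],[0,0,6],[0,0,4],[0,0,2],[0,0,0],[0,0,0]], "hand": [5,5,5,5,5,5,5,5]}}

```text
clock: 3.17
eef_pos: [0.4849, 0.0121, 0.1461]
eef_rot: [[-0.838, -0.546, -0.001], [-0.546, 0.838, 0.0], [0.0, 0.001, -1.0]]
contact_force: [0.2, -0.3, 0.1]
grip_width: 0.0496
grasp_force: 0.0
```

Emit:
{"op": "servo_tool", "data": {"linear": [[0.06,0.19,-1],[0,0,-2],[0,0,-2],[0,0,-2],[0,0,-1.5],[0,0,-1],[0,0,-0.7],[0,0,0],[0,0,0],[0,0,0],[0,0,0],[0,0,0]], "angular": [[0,0,0],[0,0,0],[0,0,0],[0,0,0],[0,0,0],[0,0,0],[0,0,0],[0,0,0],[0,0,0],[0,0,0],[0,0,0],[0,0,0]], "hand": [5,5,5,5,5,5,5,5,4,3,2.5,2.2]}}

```text
clock: 4.17
eef_pos: [0.4861, 0.0137, 0.0449]
eef_rot: [[-0.838, -0.546, 0.001], [-0.546, 0.838, -0.0], [-0.001, -0.001, -1.0]]
contact_force: [0.2, -0.0, 0.5]
grip_width: 0.022
grasp_force: 0.0
```

Emit:
{"op": "servo_tool", "data": {"linear": [[0,0,0],[0,0,0],[0,0,0],[0,0,0],[0,0,0],[0,0,0]], "angular": [[0,0,0],[0,0,0],[0,0,0],[0,0,0],[0,0,0],[0,0,0]], "hand": [1.8,1.4,1,0.5,0.5,0.5]}}

```text
clock: 4.67
eef_pos: [0.4859, 0.0137, 0.0446]
eef_rot: [[-0.838, -0.546, 0.0], [-0.546, 0.838, -0.0], [-0.0, -0.001, -1.0]]
contact_force: [-2.2, -0.9, 9.0]
grip_width: 0.0131
grasp_force: 49.0
```

Emit:
{"op": "servo_tool", "data": {"linear": [[0,0,0.3],[0,0,0.7],[0,0,1.5],[0,0,2],[0,0,2],[0,0,2],[0,0,2],[0,0,2],[0,0,1.5],[0,0,0.7],[0,0,0],[0,0,0]], "angular": [[0,0,0],[0,0,0],[0,0,0],[0,0,0],[0,0,0],[0,0,0],[0,0,0],[0,0,0],[0,0,0],[0,0,0],[0,0,0],[0,0,0]], "hand": [0.5,0.5,0.5,0.5,0.5,0.5,0.5,0.5,0.5,0.5,0.5,0.5]}}

```text
clock: 5.67
eef_pos: [0.4855, 0.0137, 0.191]
eef_rot: [[-0.838, -0.546, 0.0], [-0.546, 0.838, -0.0], [0.0, -0.0, -1.0]]
contact_force: [0.0, -1.2, -1.6]
grip_width: 0.0127
grasp_force: 48.8
```

```bash
python3 - <<'E'
from h import *
s=observe(); print(s["eef_pos"],s["grip_width"],s["grasp_force"],s["contact_force"],s["q"])
im=capture("side");cv2.imwrite("pics/s1.png",im[:,:,::-1])
p=s["eef_pos"]; uv=proj("side",np.array(p))[0]; x,y=int(uv[0])-60,int(uv[1])-50
x=max(x,0);y=max(y,0)
cv2.imwrite("pics/s1c.png",cv2.resize(np.ascontiguousarray(im[y:y+120,x:x+130,::-1]),None,fx=5,fy=5)); print(x,y)
E
```

```text
[0.48549306 0.0136568  0.19098698] 0.012746544220873375 48.84621977806091 [ 0.01957998 -1.17001639 -1.64117369] [ 36.44459262  18.16070116 -48.65111898 112.9819289   16.43508588
  55.91142297 102.94165374]
192 172
```

View pics/s1c.png

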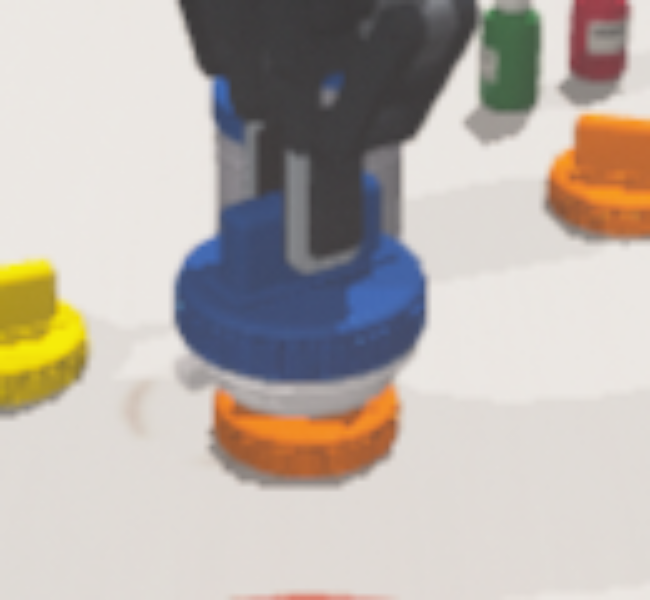

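Held level, with the sifter hanging below the cap and one key visible at crop (195,375). Now I'll carry it over the pot, turning it −58°.

Emit:
{"op": "servo_tool", "data": {"linear": [[0,1,0],[0.1,2,0],[0.1,2.5,0],[0.1,2.5,0],[0.05,2.5,0],[0.05,2.5,0],[0.05,2.5,0],[0.05,2.5,0],[0.05,2.5,0],[0.05,2.5,0],[0.05,2.5,0],[0,2.5,0]], "angular": [[0,0,-1],[0,0,-2],[0,0,-3],[0,0,-4],[0,0,-4],[0,0,-4],[0,0,-4],[0,0,-4],[0,0,-4],[0,0,-4],[0,0,-4],[0,0,-4]], "hand": [0.5,0.5,0.5,0.5,0.5,0.5,0.5,0.5,0.5,0.5,0.5,0.5]}}

```text
clock: 6.72
eef_pos: [0.4916, 0.2949, 0.1898]
eef_rot: [[-0.987, 0.158, -0.002], [0.158, 0.987, -0.001], [0.002, -0.001, -1.0]]
contact_force: [0.9, -1.3, -0.6]
grip_width: 0.0129
grasp_force: 48.9
```

Emit:
{"op": "servo_tool", "data": {"linear": [[0,2.5,0],[0,2.5,0],[0,1.5,0],[0,0.7,0],[0,0,0],[0,0,0],[0,0,0],[0,0,0]], "angular": [[0,0,-4],[0,0,-4],[0,0,-4],[0,0,-2],[0,0,-1.5],[0,0,-1],[0,0,0],[0,0,0]], "hand": [0.5,0.5,0.5,0.5,0.5,0.5,0.5,0.5]}}

```text
clock: 7.38
eef_pos: [0.4924, 0.3648, 0.1909]
eef_rot: [[-0.903, 0.429, -0.0], [0.429, 0.903, -0.001], [-0.0, -0.001, -1.0]]
contact_force: [0.6, -0.3, -1.4]
grip_width: 0.0129
grasp_force: 48.9
```

```bash
python3 - <<'E'
from h import *
s=observe(); p=np.array(s["eef_pos"]); R=np.array(s["eef_rot"]); print(p.round(4),R.round(3).tolist(),np.degrees(np.arctan2(R[1,0],R[0,0])),s["grip_width"],s["contact_force"])
o=[]
for n in("side","top"):
    im=capture(n);cv2.imwrite(f"pics/{n}2.png",im[:,:,::-1])
    uv=proj(n,p-[0,0,.03])[0]; x,y=int(uv[0])-35,int(uv[1])-25; print(n,x,y,uv)
    o.append(cv2.resize(np.ascontiguousarray(im[y:y+90,x:x+66,::-1]),None,fx=6,fy=6,interpolation=cv2.INTER_CUBIC))
cv2.imwrite("pics/c2.png",np.hstack(o))
E
```

```text
[0.4924 0.3648 0.1909] [[-0.903, 0.429, -0.0], [0.429, 0.903, -0.001], [-0.0, -0.001, -1.0]] 154.58216703231187 0.012906119153586082 [ 0.62512006 -0.25937736 -1.42644792]
side 219 131 [254.21481477 156.57202568]
top 205 207 [240.55860082 232.80438206]
```

View pics/c2.png

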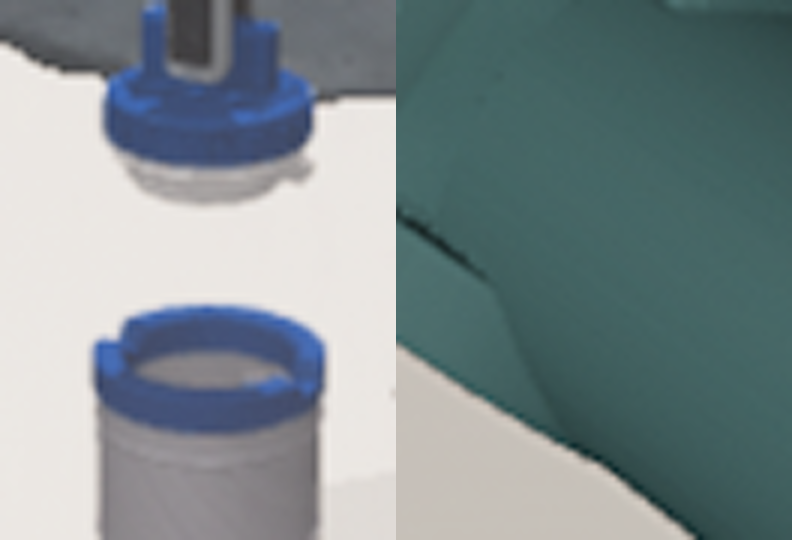

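```bash
cat > ext.py <<'E'
from fit import *
def span(im,rows,x0=222,x1=292):
    """subpixel left/right of blueness, median width over rows"""
    f=im.astype(float); b=f[...,2]-f[...,0]; out=[]
    for r in rows:
        v=b[r,x0:x1]; t=.5*np.median(v[v>40]) if (v>40).sum()>5 else 1e9
        i=np.where(v>t)[0]
        if len(i)<8: continue
        l,rr=i[0],i[-1]
        out.append((x0+l-(v[l]-t)/(v[l]-v[l-1]),x0+rr+(v[rr]-t)/(v[rr]-v[rr+1])))
    o=np.array(out); return o[:,0].min(),o[:,1].max(),o
def mspan(P,o):
    p=proj("side",rot(P,0,np.array(o))); return p[:,0].min(),p[:,0].max(),p[:,1].min(),p[:,1].max()
E
python3 - <<'E'
from ext import *
im=cv2.imread("pics/side2.png")[:,:,::-1].copy()
p=np.array([.4924,.3648,.1909])
cz=p[2]-.0231
print("skirt obs",span(im,range(146,155))[:2],"model",mspan(CAP[0],[p[0],p[1],cz]))
print("collar obs",span(im,range(189,201))[:2],"model",mspan(POT[0],[.4922,.3652,0]))
m=blue(im)[135:215,222:292]; r=np.where(m.any(1))[0]+135; print("bluerows",r)
K=lambda a,r,y,z:[r*np.cos(a)-y*np.sin(a),r*np.sin(a)+y*np.cos(a),z]
for d in(-34,-31,-28,-25,-22,-19):
    a=np.radians(d); P=np.array([K(a,r,y,z) for r in(.036,.04) for y in(-.0045,.0045) for z in(.006,.0145)])+[p[0],p[1],cz-.0175]
    q=proj("side",P); print(d,"key col max",q[:,0].max().round(2),"rows",q[:,1].min().round(1),q[:,1].max().round(1),"tip centre",proj("side",np.array(K(a,.04,0,.01))+[p[0],p[1],cz-.0175]).round(1))
    N=np.array([K(a,r,y,.085) for r in(.031,.042) for y in(-.006,.006)])+[.4922,.3652,0]; print("   notch top corners in/out",proj("side",N).round(1).tolist())
f=im.astype(int); print("key luma rows157-163 cols 260-275"); print(f[154:164,260:276].mean(2).astype(int))
E
```

```text
skirt obs (np.float64(235.9078947368421), np.float64(271.28225806451616)) model (np.float64(236.7080478531089), np.float64(271.70128675804557), np.float64(140.2303281823119), np.float64(159.61713789900273))
collar obs (np.float64(233.78205128205127), np.float64(272.8766233766234)) model (np.float64(234.3514971262201), np.float64(273.5157068517184), np.float64(182.09642684372255), np.float64(204.63908921292693))
bluerows [135 136 137 138 139 140 141 142 143 144 145 146 147 148 149 150 151 152
 153 154 155 156 157 158 182 183 184 185 186 187 188 189 190 191 192 193
 194 195 196 197 198 199 200 201 202]
-34 key col max 271.77 rows 157.6 163.2 tip centre [[270.6 160.7]]
   notch top corners in/out [[264.7, 194.2], [267.7, 192.2], [269.1, 195.4], [272.1, 193.4]]
-31 key col max 272.18 rows 157.3 162.9 tip centre [[271.1 160.4]]
   notch top corners in/out [[265.2, 193.9], [268.0, 191.9], [269.8, 195.0], [272.5, 193.0]]
-28 key col max 272.54 rows 157.0 162.6 tip centre [[271.6 160.1]]
   notch top corners in/out [[265.7, 193.7], [268.2, 191.6], [270.4, 194.7], [272.8, 192.6]]
-25 key col 
[... 470 characters left out ...]
luma rows157-163 cols 260-275
[[ 85  82  82  82  82  82  81  78  79  86 168 224 230 230 230 230]
 [ 86  84  83  82  82  82  84  79  89 146 212 230 230 231 230 230]
 [ 85  83  83  83  83  80  90 113 131 182 224 231 230 230 230 230]
 [ 86  82  91 100 107 119 132 148 161 178 207 223 231 230 231 230]
 [121 126 138 149 149 154 158 156 157 173 180 207 230 230 231 230]
 [160 165 166 165 162 153 152 154 154 154 165 210 231 231 231 230]
 [168 163 157 151 148 155 163 159 154 164 195 223 230 230 230 230]
 [162 158 154 149 154 185 209 204 192 199 224 230 230 231 231 231]
 [158 154 149 152 187 222 231 231 226 225 231 231 230 230 231 231]
 [153 161 177 201 221 231 231 231 230 231 230 229 230 230 231 230]]
```

```bash
cat > sif.py <<'E'
from ext import *
def sifmask(p,cz,dx,drow,yaw,box,bias):
    x,y,w,h=box; m=np.zeros((h*K,w*K),np.uint8)
    k=np.array([[a,b,c] for a in(.03,.04) for b in(-.0045,.0045) for c in(.006,.0145)])
    for P,s in((np.r_[circ(.0270,0),circ(.0285,.0015),circ(.0285,.012)],1),(np.r_[circ(.034,.012),circ(.034,.016)],1),(k,1),(k*[-1,1,1],1),(CAP[0],0)):
        o=np.array([p[0]+(dx/1000 if s else 0),p[1],cz-.0175 if s else cz])
        q=(proj("side",rot(P,yaw,o))+bias+([0,drow] if s else [0,0])-[x-.5,y-.5])*K
        cv2.fillConvexPoly(m,cv2.convexHull((q*16).astype(np.int32)),1,shift=4)
    return cv2.resize(m.astype(np.float32),(w,h),interpolation=cv2.INTER_AREA)
def sfit(im,p,cz,box,bias,yaw0):
    x,y,w,h=box; g=im[y:y+h,x:x+w].astype(float).mean(2); B=np.clip((228-g)/(228-155),0,1)
    r=[]
    for s in(-12,-6,0,6,12):
        f=lambda v:float(((sifmask(p,cz,v[0],v[1],np.radians(v[2]),box,bias)-B)**2).sum())
        v0=np.array([0,0,yaw0+s]); b=minimize(f,v0,method="Nelder-Mead",options=dict(initial_simplex=np.array([v0,v0+[.8,0,0],v0+[0,.6,0],v0+[0,0,4]])))
        r.append((round(b.fun,2),b.x.round(2).tolist()))
    return r
E
python3 - <<'E'
from sif import *
im=cv2.imread("pics/side2.png")[:,:,::-1].copy(); p=np.array([.4924,.3648,.1909])
for bias in([-.6,-.9],[-.6,-.5],[-.6,-1.3]):
  for r in sfit(im,p,p[2]-.0231,(228,152,52,20),bias,-25): print(bias,r)
E
```

```text
Traceback (most recent call last):
  File "sif.py", line 15, in sfit
    v0=np.array([0,0,yaw0+s]); b=minimize(f,v0,method="Nelder-Mead",options=dict(initial_simplex=np.array([v0,v0+[.8,0,0],v0+[0,.6,0],v0+[0,0,4]])))
                                 ~~~~~~~~^^^^^^^^^^^^^^^^^^^^^^^^^^^^^^^^^^^^^^^^^^^^^^^^^^^^^^^^^^^^^^^^^^^^^^^^^^^^^^^^^^^^^^^^^^^^^^^^^^^^^^^^^^^
  File "sif.py", line 14, in <lambda>
    f=lambda v:float(((sifmask(p,cz,v[0],v[1],np.radians(v[2]),box,bias)-B)**2).sum())
                       ~~~~~~~^^^^^^^^^^^^^^^^^^^^^^^^^^^^^^^^^^^^^^^^^^
  File "sif.py", line 7, in sifmask
    q=(proj("side",rot(P,yaw,o))+bias+([0,drow] if s else [0,0])-[x-.5,y-.5])*K
       ~~~~^^^^^^^^^^^^^^^^^^^^^
  File "h.py", line 7, in proj
    c=camera_info(n);T=np.array(c["camera_from_world"]);p=np.atleast_2d(P)@T[:3,:3].T+T[:3,3]
ValueError: time passes only in moves, steps and waits
```

```bash
cat >> h.py <<'E'
import functools
camera_info=functools.cache(camera_info)
E
python3 - <<'E'
from sif import *
im=cv2.imread("pics/side2.png")[:,:,::-1].copy(); p=np.array([.4924,.3648,.1909])
print(observe()["clock"])
for bias in([-.6,-.9],[-.6,-.5],[-.6,-1.3]):
  for r in sfit(im,p,p[2]-.0231,(228,152,52,20),bias,-25): print(bias,r)
E
```

```text
7.4833
[-0.6, -0.9] (np.float64(8.09), [-1.45, -1.09, -33.79])
[-0.6, -0.9] (np.float64(8.01), [-1.46, -1.13, -33.92])
[-0.6, -0.9] (np.float64(8.13), [-1.46, -1.11, -33.02])
[-0.6, -0.9] (np.float64(8.15), [-1.48, -1.15, -33.75])
[-0.6, -0.9] (np.float64(8.81), [-0.81, -1.16, -38.58])
[-0.6, -0.5] (np.float64(9.19), [-1.24, -1.58, -37.74])
[-0.6, -0.5] (np.float64(8.53), [-1.39, -1.47, -32.97])
[-0.6, -0.5] (np.float64(8.52), [-1.39, -1.5, -32.96])
[-0.6, -0.5] (np.float64(8.79), [-1.62, -1.58, -32.81])
[-0.6, -0.5] (np.float64(8.61), [-1.46, -1.5, -32.99])
[-0.6, -1.3] (np.float64(7.7), [-1.32, -0.71, -33.29])
[-0.6, -1.3] (np.float64(7.69), [-1.4, -0.7, -32.94])
[-0.6, -1.3] (np.float64(7.67), [-1.44, -0.68, -33.65])
[-0.6, -1.3] (np.float64(7.67), [-1.45, -0.69, -33.07])
[-0.6, -1.3] (np.float64(7.71), [-1.35, -0.7, -33.18])
```

Emit:
{"op": "servo_tool", "data": {"linear": [[0.06,0.04,-0.5],[0,0,-1],[0,0,-1.2],[0,0,-1.2],[0,0,-1.0],[0,0,-0.7],[0,0,-0.4],[0,0,0],[0,0,0]], "angular": [[0,0,0.5],[0,0,0.5],[0,0,0.5],[0,0,0],[0,0,0],[0,0,0],[0,0,0],[0,0,0],[0,0,0]], "hand": [0.5,0.5,0.5,0.5,0.5,0.5,0.5,0.5,0.5]}}

```text
clock: 8.23
eef_pos: [0.4928, 0.3664, 0.1313]
eef_rot: [[-0.914, 0.405, -0.0], [0.405, 0.914, 0.0], [0.0, 0.0, -1.0]]
contact_force: [-0.0, -0.1, -0.9]
grip_width: 0.0128
grasp_force: 48.9
```

```bash
python3 - <<'E'
from sif import *
s=observe(); p=np.array(s["eef_pos"]); R=np.array(s["eef_rot"]); print(p.round(4),np.degrees(np.arctan2(R[1,0],R[0,0])),s["contact_force"].round(2))
im=capture("side");cv2.imwrite("pics/side3.png",im[:,:,::-1])
cz=p[2]-.0231
uv=proj("side",[p[0],p[1],cz])[0]; r=int(uv[1])
print("skirt obs",span(im,range(r-4,r+5))[:2],"model",mspan(CAP[0],[p[0],p[1],cz]))
print("collar obs",span(im,range(189,201))[:2],"model",mspan(POT[0],[.4922,.3652,0]))
cv2.imwrite("pics/c3.png",cv2.resize(np.ascontiguousarray(im[150:225,215:295,::-1]),None,fx=8,fy=8,interpolation=cv2.INTER_CUBIC))
E
```

```text
[0.4928 0.3664 0.1313] 156.09746441257602 [-0.02 -0.07 -0.88]
skirt obs (np.float64(236.5), np.float64(270.4024390243902)) model (np.float64(237.250308061961), np.float64(271.33121876877397), np.float64(166.17969853593056), np.float64(186.456814138894))
collar obs (np.float64(234.0), np.float64(272.6901408450704)) model (np.float64(234.3514971262201), np.float64(273.5157068517184), np.float64(182.09642684372255), np.float64(204.63908921292693))
```

View pics/c3.png

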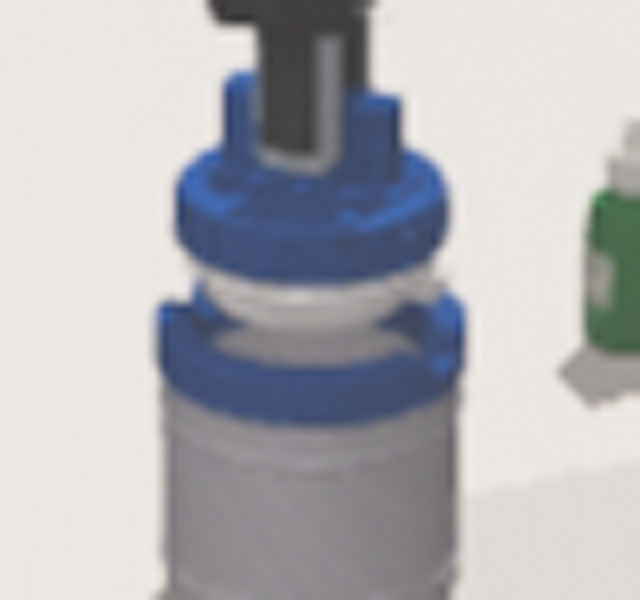

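The top hangs just above the mouth, with skirt and collar both centred at crop column 312. The right key, near (430,280), sits over the right notch. I'll lower it slowly.

Emit:
{"op": "servo_tool", "data": {"linear": [[0,-0.06,-0.3],[0,0,-0.3],[0,0,-0.2],[0,0,-0.2],[0,0,-0.1],[0,0,0]], "angular": [[0,0,0],[0,0,0],[0,0,0],[0,0,0],[0,0,0],[0,0,0]], "hand": [0.5,0.5,0.5,0.5,0.5,0.5]}}

```text
clock: 8.78
eef_pos: [0.4927, 0.3656, 0.12]
eef_rot: [[-0.914, 0.405, -0.0], [0.405, 0.914, -0.0], [0.0, -0.0, -1.0]]
contact_force: [0.7, -0.8, -1.9]
grip_width: 0.0128
grasp_force: 48.9
```

Emit:
{"op": "servo_tool", "data": {"linear": [[0,0,-0.15],[0,0,-0.15],[0,0,-0.1],[0,0,0]], "angular": [[0,0,0],[0,0,0],[0,0,0],[0,0,0]], "hand": [0.5,0.5,0.5,0.5]}}

```text
clock: 9.12
eef_pos: [0.4927, 0.3655, 0.116]
eef_rot: [[-0.914, 0.405, -0.0], [0.405, 0.914, -0.0], [0.0, -0.0, -1.0]]
contact_force: [0.2, -0.6, -1.3]
grip_width: 0.0125
grasp_force: 48.9
```

Emit:
{"op": "servo_tool", "data": {"linear": [[0,0,-0.15],[0,0,-0.15],[0,0,-0.05],[0,0,0]], "angular": [[0,0,0],[0,0,0],[0,0,0],[0,0,0]], "hand": [0.5,0.5,0.5,0.5]}}

```text
clock: 9.45
eef_pos: [0.4927, 0.3656, 0.1126]
eef_rot: [[-0.914, 0.405, -0.0], [0.405, 0.914, -0.0], [0.0, -0.0, -1.0]]
contact_force: [0.4, 0.4, -0.6]
grip_width: 0.013
grasp_force: 49.0
```

```bash
python3 - <<'E'
from sif import *
s=observe(); p=np.array(s["eef_pos"]); print(p.round(4),s["contact_force"].round(2),s["moment"].round(2))
im=capture("side");cv2.imwrite("pics/side4.png",im[:,:,::-1])
cv2.imwrite("pics/c4.png",cv2.resize(np.ascontiguousarray(im[155:230,215:295,::-1]),None,fx=8,fy=8,interpolation=cv2.INTER_CUBIC))
E
```

```text
[0.4927 0.3656 0.1126] [ 0.38  0.41 -0.6 ] [ 0.01 -0.05  0.01]
```

View pics/c4.png

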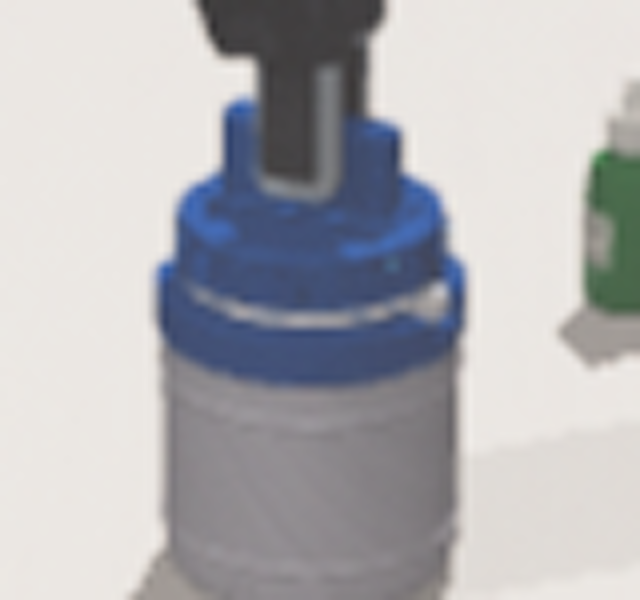

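The key is in the right notch at crop (435,300), with only a thin white line of flange showing. I'll seat it with a light press.

Emit:
{"op": "servo_tool", "data": {"linear": [[0,0,-0.08],[0,0,-0.06],[0,0,0],[0,0,0]], "angular": [[0,0,0],[0,0,0],[0,0,0],[0,0,0]], "hand": [0.5,0.5,0.5,0.5]}}

```text
clock: 9.83
eef_pos: [0.4929, 0.3657, 0.1117]
eef_rot: [[-0.914, 0.405, 0.0], [0.405, 0.914, 0.0], [-0.0, 0.0, -1.0]]
contact_force: [-0.6, -2.2, 5.4]
grip_width: 0.0131
grasp_force: 49.7
```

Contact came at z = 0.1117 m; fully seated would be 0.1116. I'll back off slightly and turn the cap anticlockwise.

Emit:
{"op": "servo_tool", "data": {"linear": [[0,0,0.04],[0,0,0.02],[0,0,0],[0,0,0],[0,0,0],[0,0,0],[0,0,0],[0,0,0],[0,0,0],[0,0,0],[0,0,0],[0,0,0]], "angular": [[0,0,0],[0,0,0],[0,0,0],[0,0,2],[0,0,3],[0,0,4],[0,0,4],[0,0,4],[0,0,4],[0,0,4],[0,0,4],[0,0,4]], "hand": [0.5,0.5,0.5,0.5,0.5,0.5,0.5,0.5,0.5,0.5,0.5,0.5]}}

```text
clock: 10.83
eef_pos: [0.4928, 0.3656, 0.1118]
eef_rot: [[-0.987, -0.161, -0.0], [-0.161, 0.987, -0.0], [0.0, -0.0, -1.0]]
contact_force: [-0.7, -0.6, -0.6]
grip_width: 0.0126
grasp_force: 49.0
```

Emit:
{"op": "servo_tool", "data": {"linear": [[0,0,0],[0,0,0],[0,0,0],[0,0,0],[0,0,0],[0,0,0],[0,0,0],[0,0,0]], "angular": [[0,0,4],[0,0,4],[0,0,4],[0,0,4],[0,0,3],[0,0,2],[0,0,0],[0,0,0]], "hand": [0.5,0.5,0.5,0.5,0.5,0.5,0.5,0.5]}}

```text
clock: 11.5
eef_pos: [0.4928, 0.3656, 0.1118]
eef_rot: [[-0.866, -0.5, -0.0], [-0.5, 0.866, -0.0], [0.0, 0.0, -1.0]]
contact_force: [-1.6, 0.5, 0.3]
grip_width: 0.0131
grasp_force: 49.0
```

```bash
python3 - <<'E'
from h import *
s=observe(); p=np.array(s["eef_pos"]); R=np.array(s["eef_rot"]); print(p.round(4),np.degrees(np.arctan2(R[1,0],R[0,0])),s["contact_force"].round(2),s["moment"].round(3),s["q"].round(1))
E
```

```text
[0.4928 0.3656 0.1118] -149.98737618102936 [-1.58  0.51  0.33] [ 0.075 -0.005 -0.014] [ -5.8  38.8 -46.9  98.5  32.9  57.4  55.2]
```

Emit:
{"op": "servo_tool", "data": {"linear": [[0,0,0],[0,0,0],[0,0,0],[0,0,0],[0,0,0]], "angular": [[0,0,1.5],[0,0,1.5],[0,0,1],[0,0,0],[0,0,0]], "hand": [0.5,0.5,0.5,0.5,0.5]}}

```text
clock: 11.92
eef_pos: [0.4928, 0.3656, 0.1119]
eef_rot: [[-0.828, -0.56, -0.0], [-0.56, 0.828, 0.0], [0.0, 0.0, -1.0]]
contact_force: [0.2, 0.1, -0.2]
grip_width: 0.0128
grasp_force: 49.0
```

```bash
python3 - <<'E'
from h import *
s=observe(); p=np.array(s["eef_pos"]); R=np.array(s["eef_rot"]); print(p.round(4),np.degrees(np.arctan2(R[1,0],R[0,0])),s["contact_force"].round(2),s["moment"].round(3))
im=capture("side");cv2.imwrite("pics/side5.png",im[:,:,::-1])
cv2.imwrite("pics/c5.png",cv2.resize(np.ascontiguousarray(im[155:230,215:295,::-1]),None,fx=7,fy=7,interpolation=cv2.INTER_CUBIC))
E
```

```text
[0.4928 0.3656 0.1119] -145.9196516999385 [ 0.17  0.1  -0.25] [ 0.021 -0.029  0.035]
```

View pics/c5.png

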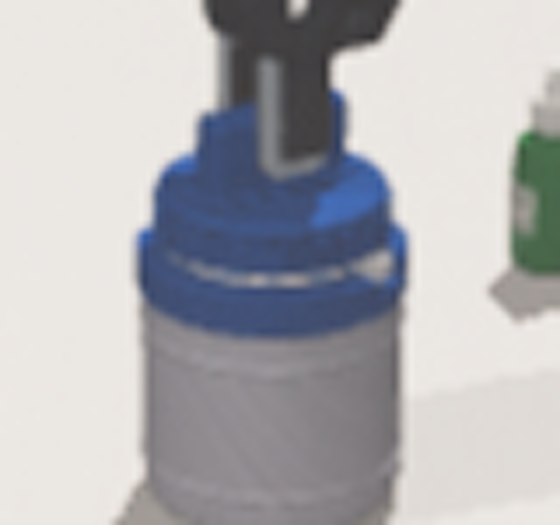

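The cap has turned while the key stays in its notch at crop (378,265). I'll go the last bit to the stop.

Emit:
{"op": "servo_tool", "data": {"linear": [[0,0,0],[0,0,0],[0,0,0],[0,0,0]], "angular": [[0,0,1],[0,0,1],[0,0,0],[0,0,0]], "hand": [0.5,0.5,0.5,0.5]}}

```text
clock: 12.3
eef_pos: [0.4928, 0.3656, 0.1119]
eef_rot: [[-0.808, -0.589, -0.0], [-0.589, 0.808, -0.0], [0.0, 0.0, -1.0]]
contact_force: [-0.5, -0.3, -1.1]
grip_width: 0.013
grasp_force: 49.0
```

```bash
python3 - <<'E'
from h import *
s=observe(); print(s["contact_force"].round(2),s["moment"].round(3))
E
```

```text
[-0.51 -0.3  -1.14] [ 0.041 -0.055  0.016]
```

Emit:
{"op": "servo_tool", "data": {"linear": [[0,0,0],[0,0,0.1],[0,0,0.15],[0,0,0.2],[0,0,0.2],[0,0,0.2],[0,0,0.2],[0,0,0.1],[0,0,0]], "angular": [[0,0,-1],[0,0,0],[0,0,0],[0,0,0],[0,0,0],[0,0,0],[0,0,0],[0,0,0],[0,0,0]], "hand": [0.5,0.5,0.5,0.5,0.5,0.5,0.5,0.5,0.5]}}

```text
clock: 13.05
eef_pos: [0.4929, 0.3657, 0.1238]
eef_rot: [[-0.818, -0.575, 0.0], [-0.575, 0.818, 0.0], [-0.001, -0.0, -1.0]]
contact_force: [0.4, 0.6, -0.9]
grip_width: 0.0128
grasp_force: 49.0
```

```bash
python3 - <<'E'
from h import *
s=observe(); print(s["eef_pos"].round(4),s["contact_force"].round(2))
im=capture("side")
cv2.imwrite("pics/c6.png",cv2.resize(np.ascontiguousarray(im[150:225,215:295,::-1]),None,fx=7,fy=7,interpolation=cv2.INTER_CUBIC))
E
```

```text
[0.4929 0.3657 0.1238] [ 0.42  0.56 -0.93]
```

View pics/c6.png

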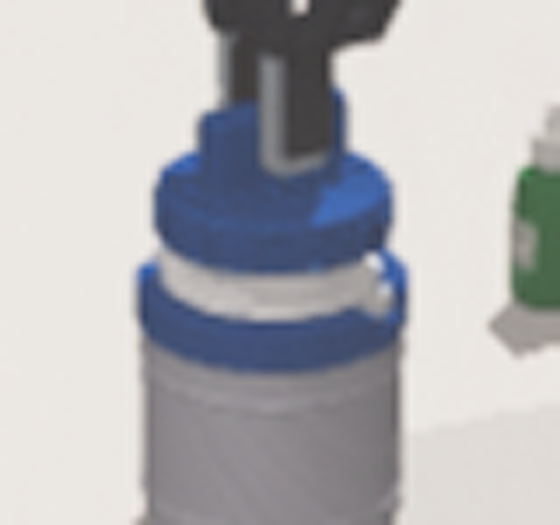

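The cap comes off alone: the sifter stays seated, with its key still in the notch at crop (380,295). Next I'll raise it to about 10 cm.

Emit:
{"op": "servo_tool", "data": {"linear": [[0,0,0.3],[0,0,0.6],[0,0,1],[0,0,1.2],[0,0,1.2],[0,0,1.2],[0,0,1.2],[0,0,1],[0,0,0.7],[0,0,0.4],[0,0,0],[0,0,0]], "angular": [[0,0,0],[0,0,0],[0,0,0],[0,0,0],[0,0,0],[0,0,0],[0,0,0],[0,0,0],[0,0,0],[0,0,0],[0,0,0],[0,0,0]], "hand": [0.5,0.5,0.5,0.5,0.5,0.5,0.5,0.5,0.5,0.5,0.5,0.5]}}

```text
clock: 14.1
eef_pos: [0.4928, 0.3655, 0.2112]
eef_rot: [[-0.818, -0.575, -0.0], [-0.575, 0.818, -0.0], [0.0, -0.0, -1.0]]
contact_force: [-0.3, 0.3, -0.3]
grip_width: 0.0128
grasp_force: 49.0
```

Emit:
{"op": "servo_tool", "data": {"linear": [[0,0,0],[0,0,0],[0,0,0],[0,0,0]], "angular": [[0,0,0],[0,0,0],[0,0,0],[0,0,0]], "hand": [0.5,0.5,0.5,0.5]}}

```text
clock: 14.43
eef_pos: [0.4927, 0.3656, 0.2112]
eef_rot: [[-0.818, -0.575, -0.0], [-0.575, 0.818, -0.0], [0.0, 0.0, -1.0]]
contact_force: [0.9, 0.4, -0.5]
grip_width: 0.0129
grasp_force: 49.0
```

```bash
python3 - <<'E'
from h import *
s=observe(); print(s["eef_pos"].round(4),s["contact_force"].round(2),s["grasp_force"])
im=capture("side")
cv2.imwrite("pics/c7.png",cv2.resize(np.ascontiguousarray(im[115:225,205:305,::-1]),None,fx=5,fy=5,interpolation=cv2.INTER_CUBIC))
print(sign_off())
E
```

```text
[0.4927 0.3656 0.2112] [ 0.87  0.37 -0.5 ] 48.95057916641235
the job is handed in; nothing more can be done
None
```

I've handed the job in, with no verdict returned: the sifter looked seated in the pot with its visible key in the notch when the cap came off, and the gripper now holds the cap upright about 10 cm above it; I turned the cap about 65° anticlockwise, roughly to its stop, but didn't feel a clear stop.

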